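# Hang the test meter in the instrument cabinet

### The arm

A 6-joint arm with a two-finger parallel gripper is mounted at the origin on the work surface. World frame = base frame: x ahead of the robot, y to its left, z up, the work surface at z = 0. Lengths are in mm, angles in rad, forces in N, time in s.
With the tool pointing down it reaches from about 275 to 750 mm from the base axis. Payload 10.2 kg.
Tool frame: the origin (TCP) lies between the finger pads; the fingertips stand 11 mm ahead of it and the grasp point (between the pads) lies 8 mm behind it (ctrl.nose_length is the distance from the TCP to the fingertips, in mm); x points along the fingers, y is the direction in which the jaws open and shut, and the axes are right-handed (so a half turn about x gives the same grasp; the last joint's range is limited). The gripper opens to 85 mm and grips with 20 to 120 N. Pads are 22 mm wide; open, the fingers measure 114 mm over their backs; the gripper's body (76 mm by 85 mm) begins 54 mm behind the grasp point. The pads swing forward as they close: fully open they stand 13 mm farther back than shut.
Start: joints at [0.998, 0.313, 1.498, -0, 1.331, -0.223], TCP at [179.936, 493.208, 242.294] pointing down, gripper open.
Joint ranges: [-2.94, 2.94], [-0.97, 2.17], [0.19, 2.56], [-1.23, 4.37], [0.02, 3.11], [-2.88, 2.88]. Speed limits (rad/s): [2.39, 2.39, 3.01, 3.14, 3.14, 3.14].

### API

Orientations are given as a unit quaternion [w, x, y, z].
In Python, from rig import ctrl, capture, ticket gives the robot as it stands.
- The arm moves only by the tool step_arm, never from a script. Its argument "commands" is a list of rows, each a list of 2 entries, a list of its own where there are three numbers: the shift along the world's x, y, z normalised to -1 to 1, where 1 is 0.04 m, then the turn about the world's z normalised to -1 to 1, where 1 is 180 degrees. A call has 1 to 5 rows; each row shifts and turns the commanded pose from where the row before left it; what a row does not reach is not made up. A row lasts 1/10 s, in which the tool goes at most 50 mm and 8.59 degrees, less where a joint would pass 70% of its speed; a pose out of reach is approached as far as the arm can. A call with a number of a shift or a turn outside -1 to 1 is refused whole. A call with a gripper value outside its range is refused whole. "gripper" is the closure, from -1 (fully open) to 1 (shut), so that 0 is half open, set as the call begins (left out, the last holds). The fingers move at their own pace and stop on an object; "force" is the grip in N (left out, the last holds). Time passes only in rows, so rows that do not move let the fingers close. It gives the time, the measured TCP pose, the force and the opening at its end, in the units of the state.
- ctrl.sense(): the state, without advancing time (a new reading comes with each control period).
- capture(name): name is "side" or "top"; returns a dict with "image" (480x640x3 uint8, blue, green, red), "fov_y" (degrees; the focal length in pixels is half the picture's height over the tangent of half this angle, whatever the lens; pixels are square), "cx", "cy" (the principal point, pixels), "origin" and "orientation" of the camera in the world. Camera axes: x right, y down, z forward; pixel columns grow to the right and rows downward; lengths in mm; the calibration is good to about 2 mm. A picture is of the moment at which its call begins. There is no depth.
- ticket.finish_job(): hands the job in, once; it reports no verdict.
The state is a dict: "time_s": time; "joints": joint angles; "dq": joint speeds; "tau": joint torques, N m; "eef_pos": TCP position; "ee_rot": TCP orientation; "force": force on the tool from outside, world axes, zero at the start; "wrist_torque": the same for the moment, N m; "grip_width": opening from 0.0 (shut) to 1.0 (fully open).
Only numpy, scipy, OpenCV 4.12 (cv2) and the standard library are available. Lean on these libraries where they do the work, as an engineer would, in place of code of your own. Each camera call takes 0.05 s, during which the arm holds its last target.

### The job

Put the orange test meter away: reach it down through the open top of the grey instrument cabinet without touching the cabinet, and hang it by the keyhole in its back on the headed stud of the blue panel inside, upright and flat against the panel. Feel for the stud gently, lower the meter until the stud carries it rather than letting it drop, then let go, and leave the jar, the gear and the screwdriver where they are.

Things in the scene. Friction and masses are not known exactly. Their poses are not given: they have to be found in the camera images.
- meter_c (a point): centre of the orange test meter that stands upright on the bench: 58 mm wide (y), 38 deep (x), 135 tall (z), 0.24 to 0.38 kg. Flat sides, gripped across y near its top. Display and knob on its -x face, toward the robot at yaw 0; the keyhole is in its grey back, the +x face, 19 mm from this centre.
- keyhole (a point): point on the meter's back face (+x face) at the top of its keyhole, where the stud's shank bears when the meter hangs fully home; 104 mm above the meter's foot, meter's axes. Slot 9.5 mm wide; 18 mm below this point is the centre of the 17.5 mm square entry. The back wall is 4 mm thick, with a 10 mm deep hollow behind it; the back is plain below the entry.
- panel: blue panel inside the cabinet, cabinet's axes. Origin: where the foot of its one headed stud, on the panel's face, would be with the panel at the bottom of its slotted uprights. Clamped by hand somewhere higher: the true stud is 4 to 32 mm straight above this point. The stud points to -x: head 14 mm across, 7 to 11 mm off the face; shank 7. On rubber: gives 1 mm per 2.5 N, at most 4.
- cabinet: grey cabinet, fixed, 145 deep (x from -70 to +75), 212 wide; origin under it at bench level. Front (-x) edge 124 mm high, back edge 180, sides slope between; lid folded back behind, below 180. The open top inside its blue rim is 178 wide (y) and runs from x = -52 to the panel at x = 50. Panel 156 wide, its top edge 18 above the stud, its foot 127 below; stud on the middle line, 140 to 168 up.
- jar: screw jar, 60 mm across, 85 tall, standing on the bench; leave alone; origin under its centre
- gear: orange plastic gear lying flat on the bench, 78 mm across, 26 tall at the hub; leave alone; origin under its centre
- driver: red screwdriver lying on the bench in front of the cabinet, 180 mm long along its x; leave alone; origin under its middle

How it is judged (in metres and radians):
On the way, in this order (a step that is already met when the one before it is completed fails the run):
1. the meter is lifted clear of the bench (height (world z) of meter_c above 0.1 m), for 0.2 s.
2. the stud's head has gone into the keyhole: the meter's back lies on the panel, in front of the stud (x of keyhole in the frame of panel above -0.0038 m and y of keyhole in the frame of panel between -0.005 and 0.005 m and z of keyhole in the frame of panel between 0 and 0.054 m), for 0.1 s.
At the end, for the whole second after the job is handed in: the meter hangs still and untouched from the stud, carried by the panel: keyhole within 4 mm sideways and 4.5 mm in depth of the panel's given point and 1.5 to 34.5 mm above it (the stud is 4 to 32 mm above it), upright within 0.08 rad, square to the panel within 0.1 rad (x of keyhole in the frame of panel between -0.0045 and 0.0045 m and y of keyhole in the frame of panel between -0.004 and 0.004 m and z of keyhole in the frame of panel between 0.0015 and 0.0345 m and angle between meter_c's own z axis and vertical below 0.08 rad and angle between the x axis of meter_c and the x axis of panel, either way round below 0.1 rad and contact force between meter and panel above 1.2 N and linear speed of meter below 0.02 m/s).
It fails at once if the cabinet is touched (over 1 N) by the meter, the gripper or the arm (contact force between cabinet and anything else above 1 N).
It fails at once if the meter is forced against the panel or stud (over 18 N) (contact force between meter and panel above 18 N).
It fails at once if the meter is dropped: it falls faster than 0.25 m/s with no finger holding it (linear speed of meter above 0.25 m/s and contact force between meter and the fingers below 0.5 N).
It fails at once if the jar, the gear or the screwdriver is moved by more than 15 mm (distance of any of jar, gear, driver from where it was at the start of the episode above 0.015 m).
It also fails if it takes over 72 s, if anything falls off the work surface, if the arm or the gripper's body presses on something with over 40 N, if the wrist force passes 120 N, or if a joint passes its speed limit or range.

## Working session

There is one attempt and no reset: what is moved stays moved. The work goes in short steps, Python scripts to look and compute and a tool call to move; the robot and the scene stay as the last step left them, time stands still between calls to the robot, and variables do not carry over. Pictures are saved under pics/ and viewed, and the job is handed in when it is done.

Besides the shell and the picture viewer there is one more tool, called after "Request:" by a JSON object that holds its "method" and its "body". step_arm: Moves the arm, as the interface text tells. Its arguments: {"type":"object","properties":{"commands":{"type":"array","items":{"type":"array"}},"gripper":{"type":"number"},"force":{"type":"number"}},"required":["commands"]}

```bash
mkdir -p pics; ls
python3 - <<'E'
from rig import ctrl, capture
import cv2
print(ctrl.sense())
for n in("side","top"):
    c=capture(n); cv2.imwrite(f"pics/{n}0.png",c["image"]); print(n,{k:v for k,v in c.items() if k!="image"})
E
```

```text
pics
{'time_s': 0.0, 'joints': array([ 9.97597840e-01,  3.13463544e-01,  1.49842499e+00,  1.89663186e-05,
        1.33100448e+00, -2.23414760e-01]), 'dq': array([-5.68393087e-05, -1.04471951e-04,  7.20626878e-04,  3.33269114e-04,
        9.50192582e-04,  1.03180268e-03]), 'tau': array([ 4.25848948e-04, -4.12267292e+01, -2.59739506e+01, -1.88817007e-04,
        4.20988115e-03,  5.07096820e-05]), 'eef_pos': array([179.79659751, 492.99914416, 241.73269118]), 'ee_rot': array([ 0.69613538,  0.12261806,  0.69650402, -0.12346052]), 'force': array([-0.56191752, -0.0706784 , -0.42936725]), 'wrist_torque': array([-0.02241012, -0.02490826, -0.05687186]), 'grip_width': 1.003153833804926}
side {'fov_y': 56.37110394493288, 'cx': 326.7230280302342, 'cy': 243.61884509997174, 'origin': array([ 421.93002831, -701.38128269,  661.53587708]), 'orientation': array([-0.41435702,  0.90743143, -0.06569655,  0.02367319])}
top {'fov_y': 51.19243262902741, 'cx': 320.92350523682416, 'cy': 251.79036563557045, 'origin': array([ 427.07231489,  -85.96333748, 1043.41283182]), 'orientation': array([-0.03652971,  0.70909217, -0.70307459,  0.03924285])}
```

View pics/side0.png

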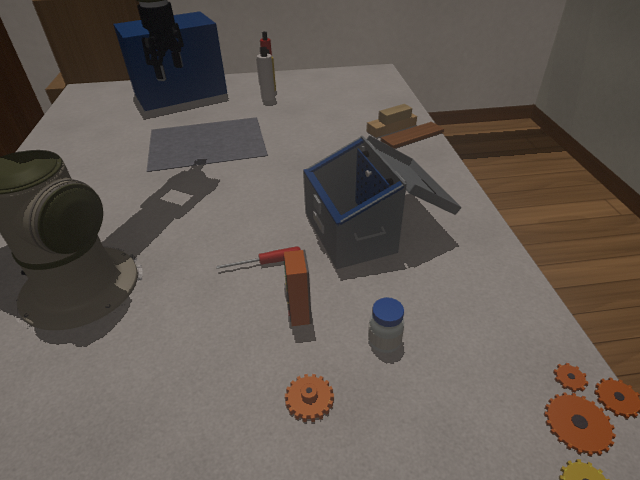

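View pics/top0.png

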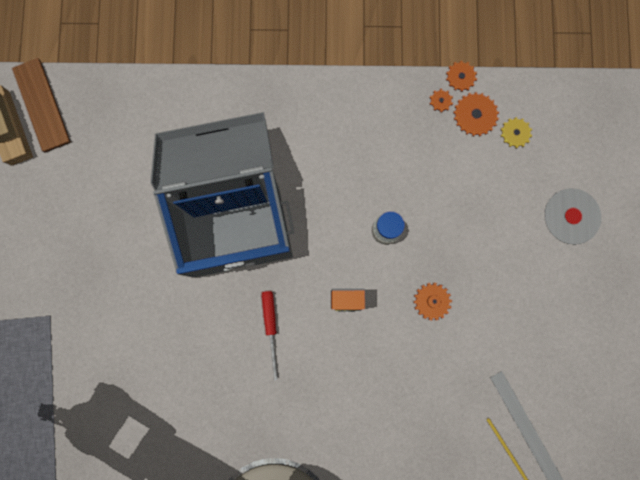

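The side view shows the meter at about (298,288) with the cabinet rim around (353,180). The top view shows the meter's top at (348,299), the cabinet rim from (160,195) to (288,265), the panel's top edge from (185,205) to (268,195), and the stud near (219,200). I'll zoom in on these next.

```bash
cat > h.py <<'E'
import numpy as np, cv2
from scipy.spatial.transform import Rotation as R
from rig import ctrl, capture
def cam(c):
    f=240/np.tan(np.radians(c["fov_y"]/2)); q=c["orientation"]
    return f,R.from_quat([q[1],q[2],q[3],q[0]]).as_matrix(),np.array(c["origin"])
def ray(c,u,v):
    f,M,o=cam(c); d=M@np.array([(u-c["cx"])/f,(v-c["cy"])/f,1]); return o,d/np.linalg.norm(d)
def onz(c,u,v,z):
    o,d=ray(c,u,v); return o+d*(z-o[2])/d[2]
def proj(c,p):
    f,M,o=cam(c); q=M.T@(np.array(p)-o); return np.array([c["cx"]+f*q[0]/q[2],c["cy"]+f*q[1]/q[2]])
def tri(c1,p1,c2,p2):
    o1,d1=ray(c1,*p1);o2,d2=ray(c2,*p2)
    t=np.linalg.lstsq(np.c_[d1,-d2],o2-o1,rcond=None)[0]
    a=o1+t[0]*d1;b=o2+t[1]*d2
    return (a+b)/2,np.linalg.norm(a-b)
E
python3 - <<'E'
from h import *
T=capture("top");S=capture("side")
import pickle; pickle.dump((T,S),open("c0.pkl","wb"))
a=T["image"][110:285,140:300]; cv2.imwrite("pics/t1.png",cv2.resize(a,None,fx=3.4,fy=3.4,interpolation=cv2.INTER_CUBIC))
a=S["image"][130:270,290:420]; cv2.imwrite("pics/s1.png",cv2.resize(a,None,fx=4.2,fy=4.2,interpolation=cv2.INTER_CUBIC))
a=T["image"][270:330,310:400]; b=S["image"][235:340,260:340]
cv2.imwrite("pics/t2.png",cv2.resize(a,None,fx=8,fy=8,interpolation=cv2.INTER_CUBIC))
cv2.imwrite("pics/s2.png",cv2.resize(b,None,fx=5.5,fy=5.5,interpolation=cv2.INTER_CUBIC))
# meter top
hsv=cv2.cvtColor(T["image"],cv2.COLOR_BGR2HSV)
m=cv2.inRange(hsv,(3,120,120),(20,255,255)); m[:, :310]=0;m[:,400:]=0;m[:270]=0;m[330:]=0
cs,_=cv2.findContours(m,0,2); c=max(cs,key=cv2.contourArea); r=cv2.minAreaRect(c); print(r)
P=np.array([onz(T,*p,135) for p in cv2.boxPoints(r)]); print(P,P.mean(0),np.linalg.norm(np.diff(P,axis=0),axis=1))
E
```

```text
((348.0, 300.0), (18.0, 32.0), 90.0)
[[ 453.70603522 -109.67133134  135.        ]
 [ 454.19336167 -167.56667396  135.        ]
 [ 421.8376762  -167.53724087  135.        ]
 [ 421.36101535 -109.8630364   135.        ]] [ 437.77452211 -138.65957064  135.        ] [57.89739358 32.35569885 57.67617417]
```

View pics/t1.png

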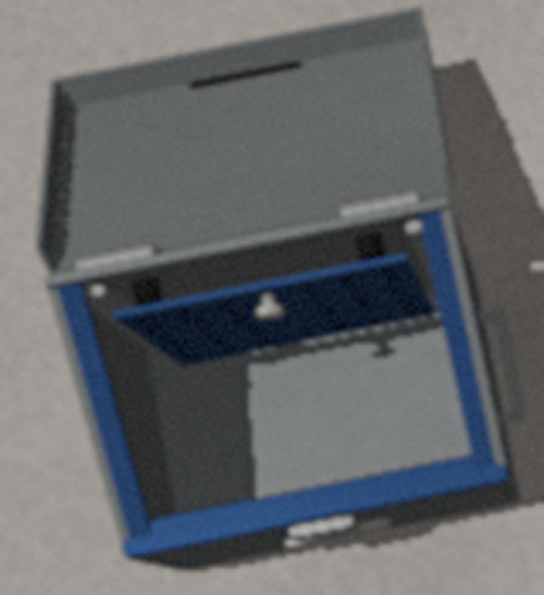

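View pics/s1.png

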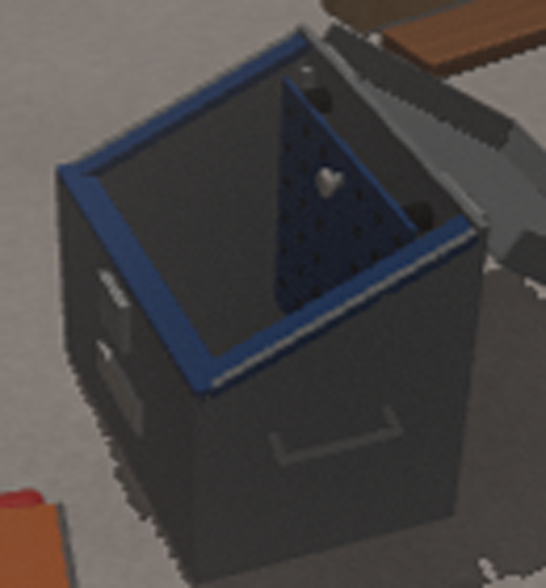

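View pics/t2.png

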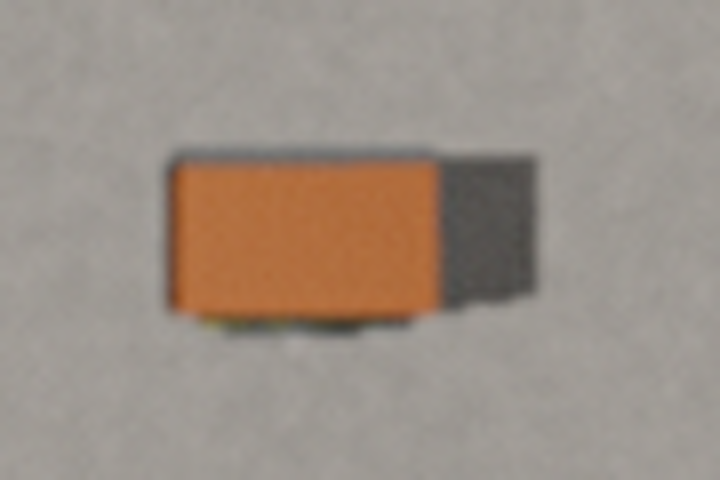

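View pics/s2.png

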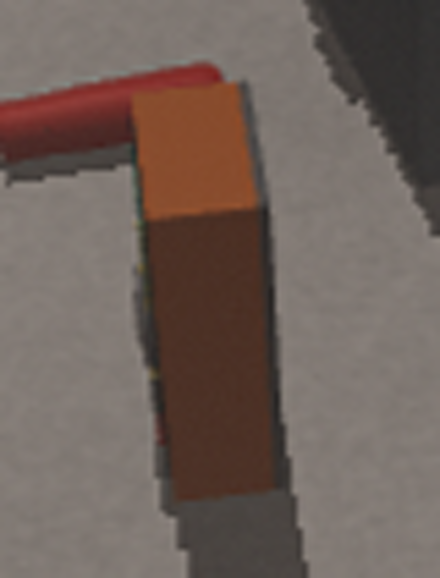

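Run:
```python
from h import *
import pickle; T,S=pickle.load(open("c0.pkl","rb"))
def t(p,s,o): return (np.array(p)+.5)/s-.5+np.array(o)
A=lambda *p:t(p,3.4,(140,110)); B=lambda *p:t(p,4.2,(290,130))
MT=lambda *p:t(p,8,(310,270)); MS=lambda *p:t(p,5.5,(260,235))
print("meter top view"); 
for p in [(170,152),(440,152),(440,315),(170,315)]: print(onz(T,*MT(*p),135).round(1))
print("meter side view")
for p in [(134,98),(246,83),(270,205),(149,220)]: print(onz(S,*MS(*p),135).round(1))
print("tri");
for n,a,b in [("FL",(127,553),(62,172)),("FR",(508,475),(203,390)),("BR",(447,205),(483,232)),("BL",(52,283),(303,28)),("PL",(115,315),(285,80)),("PR",(405,257),(415,228)),("stud",(268,302),(328,182))]:
    p,e=tri(T,A(*a),S,B(*b)); print(n,p.round(1),round(e,1))
for n,a,b,z in [("FL",(127,553),(62,172),124),("FR",(508,475),(203,390),124),("BR",(447,205),(483,232),180),("BL",(52,283),(303,28),180)]:
    print(n,onz(T,*A(*a),z).round(1),onz(S,*B(*b),z).round(1))
```

```text
meter top view
[ 458.1 -107.5  135. ]
[ 458.6 -168.6  135. ]
[ 422.  -168.6  135. ]
[ 421.5 -107.7  135. ]
meter side view
[ 422.6 -111.7  135. ]
[ 458.8 -110.   135. ]
[ 460.3 -166.6  135. ]
[ 423.4 -167.5  135. ]
tri
FL [486.7 175.9 120. ] 1.2
FR [530.8 -30.4 125.3] 1.8
BR [6.660e+02 3.000e-01 1.776e+02] 1.8
BL [622.2 202.8 180.2] 1.8
PL [607.9 173.9 166.1] 0.4
PR [640.4  22.8 167.8] 1.5
stud [617.5  97.7 149.5] 2.8
FL [485.9 174.8 124. ] [486.9 169.5 124. ]
FR [530.  -30.2 124. ] [532.  -28.7 124. ]
BR [6.644e+02 1.000e-01 1.800e+02] [665.7  -3.1 180. ]
BL [621.3 202.9 180. ] [623.2 203.4 180. ]
```

Run:
```python
from h import *
s=ctrl.sense();q=s["ee_rot"];M=R.from_quat([q[1],q[2],q[3],q[0]]).as_matrix();print(M.round(3)); print(np.degrees(np.arctan2(-M[0,1],M[1,1])))
print(s["eef_pos"])
```

```text
[[-0.     0.343  0.939]
 [-0.001  0.939 -0.343]
 [-1.    -0.001 -0.   ]]
-20.042603995046637
[179.85501847 493.09621378 241.98424705]
```

Request:
{"method": "step_arm", "body": {"commands": [[[0.4, -0.95, 0], 0.0229], [[0.4, -0.95, 0], 0.0229], [[0.4, -0.95, 0], 0.0229], [[0.4, -0.95, 0], 0.0229], [[0.4, -0.95, 0], 0.0229]], "gripper": -1}}

```text
time_s: 0.7
eef_pos: [260.1, 301.7, 242.2]
ee_rot: [0.707, -0.005, 0.707, 0.005]
force: [0.8, 0.2, 0.2]
grip_width: 0.998
```

Request:
{"method": "step_arm", "body": {"commands": [[[0.4, -0.95, 0], 0], [[0.4, -0.95, 0], 0], [[0.4, -0.95, 0], 0], [[0.4, -0.95, 0], 0], [[0.4, -0.95, 0], 0]]}}

```text
time_s: 1.2
eef_pos: [340.2, 111.6, 242.4]
ee_rot: [0.707, -0.003, 0.707, 0.004]
force: [0.3, 1.0, 0.4]
grip_width: 1.001
```

Request:
{"method": "step_arm", "body": {"commands": [[[0.4, -0.95, 0], 0], [[0.4, -0.95, 0], 0], [[0.4, -0.95, 0], 0], [[0.4, -0.95, 0], 0], [[0.4, -0.95, 0], 0]]}}

```text
time_s: 1.7
eef_pos: [420.2, -78.6, 242.3]
ee_rot: [0.707, -0.003, 0.707, 0.003]
force: [1.1, 0.8, 0.3]
grip_width: 0.999
```

Request:
{"method": "step_arm", "body": {"commands": [[[0.255, -0.75, 0], 0], [[0.255, -0.75, 0], 0], [[0, 0, 0], 0]]}}

```text
time_s: 2.0
eef_pos: [440.9, -139.6, 241.8]
ee_rot: [0.707, -0.002, 0.707, 0.002]
force: [-0.3, 0.1, 0.6]
grip_width: 1.002
```

Run:
```python
from h import *
T=capture("top");S=capture("side");print(ctrl.sense()["eef_pos"])
a=T["image"][230:370,270:430]; b=S["image"][190:340,230:370]
cv2.imwrite("pics/t3.png",cv2.resize(a,None,fx=4,fy=4)); cv2.imwrite("pics/s3.png",cv2.resize(b,None,fx=4,fy=4))
```

```text
[ 440.11246864 -136.80476717  241.93945456]
```

View pics/s3.png

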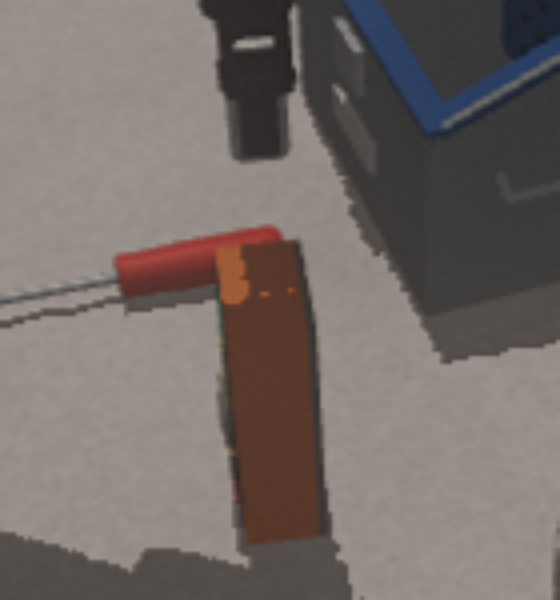

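View pics/t3.png

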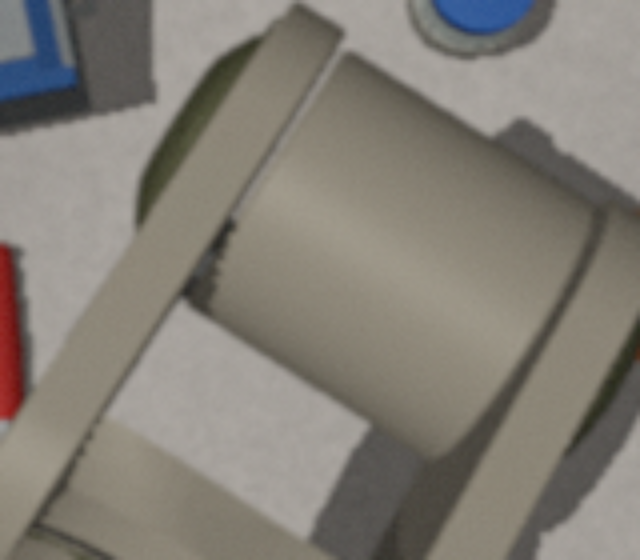

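The side view shows the near finger above the meter and roughly over the middle of its top. In the top view the arm now hides the meter. I'll descend and grip.

Request:
{"method": "step_arm", "body": {"commands": [[[0, 0, -0.8], 0], [[0, 0, -0.8], 0], [[0, 0, -0.8], 0], [[0, 0, -0.55], 0], [[0, 0, -0.3], 0]]}}

```text
time_s: 2.6
eef_pos: [439.4, -135.2, 110.7]
ee_rot: [0.706, -0.003, 0.708, 0.005]
force: [0.3, 1.4, 0.7]
grip_width: 0.998
```

Request:
{"method": "step_arm", "body": {"commands": [[[0, 0, 0], 0], [[0, 0, 0], 0], [[0, 0, 0], 0], [[0, 0, 0], 0], [[0, 0, 0], 0]], "gripper": 1, "force": 60}}

```text
time_s: 3.1
eef_pos: [440.9, -136.8, 113.3]
ee_rot: [0.708, -0.004, 0.706, 0.003]
force: [-0.1, 1.5, 6.6]
grip_width: 0.667
```

Request:
{"method": "step_arm", "body": {"commands": [[[0, 0, 0], 0], [[0, 0, 0], 0], [[0, 0, 0], 0]]}}

```text
time_s: 3.4
eef_pos: [440.8, -136.8, 113.3]
ee_rot: [0.708, -0.004, 0.706, 0.003]
force: [-0.0, 0.3, 6.6]
grip_width: 0.667
```

Run:
```python
from h import *
S=capture("side");print(ctrl.sense())
b=S["image"][190:340,230:370]
cv2.imwrite("pics/s4.png",cv2.resize(b,None,fx=4,fy=4))
```

```text
{'time_s': 3.45, 'joints': array([-5.55980585e-01,  3.29824848e-01,  1.84859028e+00,  6.02852523e-04,
        9.61419706e-01, -2.13688531e+00]), 'dq': array([-0.00141332, -0.00093059, -0.00033434, -0.00208088,  0.00118208,
       -0.00103293]), 'tau': array([-4.08837218e-01, -3.41427255e+01, -1.93202716e+01, -3.80623564e-01,
       -3.33121307e-01,  2.17403570e-02]), 'eef_pos': array([ 440.83390741, -136.85338858,  113.28556304]), 'ee_rot': array([ 0.70771732, -0.0036346 ,  0.7064788 ,  0.00326941]), 'force': array([-0.38403727,  1.95943727,  7.23469902]), 'wrist_torque': array([ 0.46524959,  0.05807729, -0.0030381 ]), 'grip_width': 0.6728644282536879}
```

View pics/s4.png

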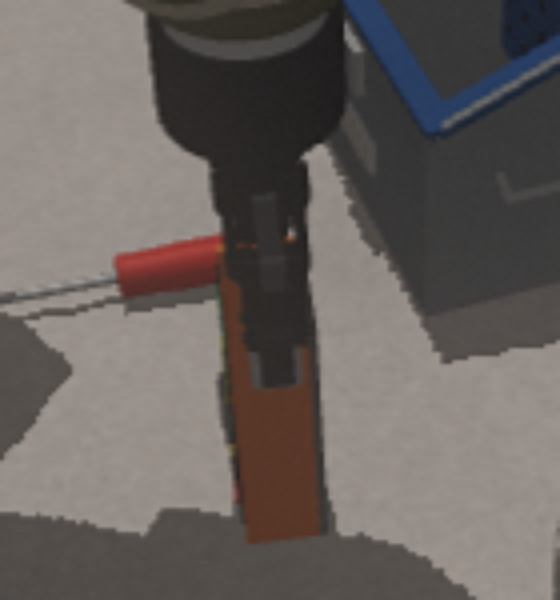

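Gripped: the opening reads 0.67, about 57 mm, and the finger is centred on the side face. I'll lift it now.

Request:
{"method": "step_arm", "body": {"commands": [[[0, 0, 0.2], 0], [[0, 0, 0.5], 0], [[0, 0, 0.8], 0], [[0, 0, 0.8], 0], [[0, 0, 0.8], 0]]}}

```text
time_s: 3.95
eef_pos: [439.8, -136.5, 237.7]
ee_rot: [0.707, -0.003, 0.707, 0.004]
force: [0.6, 0.3, -3.9]
grip_width: 0.67
```

Request:
{"method": "step_arm", "body": {"commands": [[[0, 0, 0.6], 0.013], [[0, 0.2, 0.3], 0.013], [[0, 0.4, 0], 0.013], [[0, 0.6, 0], 0.013], [[0, 0.6, 0], 0.0122]]}}

```text
time_s: 4.45
eef_pos: [439.7, -63.4, 271.6]
ee_rot: [0.703, -0.075, 0.704, 0.076]
force: [0.0, 0.3, -3.2]
grip_width: 0.666
```

Run:
```python
from h import *
import pickle; T0,S0=pickle.load(open("c0.pkl","rb"))
# stud head: bright pixels inside dark panel
def blob(C,box,thr):
    x0,y0,x1,y1=box; g=cv2.cvtColor(C["image"],cv2.COLOR_BGR2GRAY)[y0:y1,x0:x1].astype(float)
    print(g.astype(int))
blob(T0,(209,190,230,208),0)
blob(S0,(360,164,378,182),0)
```

```text
[[ 48  44  50  48  48  48  47  44  45  46  42  49  43  49  51  47  53  56
   57  61  66]
 [ 42  44  46  44  43  42  46  44  50  53  51  56  54  58  62  62  70  67
   73  66  69]
 [ 45  51  45  47  46  49  51  56  58  59  63  67  68  68  64  68  71  64
   60  55  54]
 [ 48  53  54  58  61  62  66  63  67  67  65  63  65  60  58  56  48  46
   44  30  28]
 [ 62  65  67  69  69  68  70  61  56  50  47  45  39  38  32  29  21  26
   25  24  25]
 [ 69  69  65  54  58  53  46  38  42  45  44  30  23  24  30  19  22  28
   29  19  22]
 [ 48  47  45  38  29  26  32  43  74  89  81  51  33  16  27  25  19  29
   19  29  26]
 [ 29  24  28  27  24  25  28  57 111 128 113  79  39  23  28  23  26  33
   31  27  31]
 [ 25  26  24  31  19  27  26  67 123 143 131  95  53  29  20  25  29  21
   28  20  19]
 [ 24  27  27  16  22  23  44  87 136 156 150 125  91  59  38  34  22  20
   18  32  20]
 [ 27  22  24  25  10  37  82 136 162 162 154 140 123  91  51  24  26  29
   29  31  21]
 [ 26  21  28  23  25  50 107 151 166 160 146 134 117  92  59  36  30  18
   23  25  23]
 [ 13  24  24  20  24  42  91 12
[... 1153 characters left out ...]
 35  31  34  32  35  42]
 [ 33  34  36  33  30  51  61  75  93  87  69  53  36  35  32  31  32  35]
 [ 34  34  30  31  32  44  60  66  77  73  50  40  33  33  31  32  34  34]
 [ 34  33  30  33  30  31  60  67  70  49  33  33  30  31  29  27  32  34]
 [ 32  35  32  33  32  32  48  64  54  37  31  31  34  34  31  22  32  33]
 [ 32  28  29  33  31  32  32  36  33  30  30  31  32  31  34  26  30  29]
 [ 35  31  27  31  31  32  31  29  32  30  31  32  32  31  31  30  33  32]
 [ 32  28  31  34  30  32  32  29  31  32  33  32  31  32  31  33  33  32]
 [ 32  31  34  32  31  31  31  32  33  33  27  31  32  33  32  31  32  29]
 [ 32  32  32  31  34  30  30  30  33  32  32  29  31  32  32  30  33  31]]
```

Run:
```python
from h import *
import pickle; T0,S0=pickle.load(open("c0.pkl","rb"))
for a,b in [((218.7,200.8),(367.2,173.3)),((218.4,200.8),(367.2,173.3)),((218.7,200.8),(367.6,173.3))]:
    print(tri(T0,a,S0,b))
o,d=ray(T0,218.7,200.8)
for z in(145,150,155):print(onz(T0,218.7,200.8,z).round(1),onz(S0,367.2,173.3,z).round(1))
T=capture("top");S=capture("side");s=ctrl.sense();print(s["eef_pos"],s["ee_rot"])
cv2.imwrite("pics/t5.png",T["image"])
b=S["image"][80:340,200:440]
cv2.imwrite("pics/s5.png",cv2.resize(b,None,fx=2.3,fy=2.3,interpolation=cv2.INTER_CUBIC))
```

```text
(array([614.84284192,  97.19391683, 148.91139038]), np.float64(0.1634991016300595))
(array([614.95824728,  97.81766287, 148.50739307]), np.float64(0.2337962377098526))
(array([615.29169837,  97.18333511, 148.79004837]), np.float64(0.9987001265490937))
[615.6  98.  145. ] [616.4 103.3 145. ]
[614.5  97.  150. ] [614.5  95.5 150. ]
[613.5  96.  155. ] [612.6  87.7 155. ]
[439.66129162 -62.14879664 271.73265484] [ 0.70249514 -0.07561572  0.70348705  0.07673862]
```

View pics/s5.png

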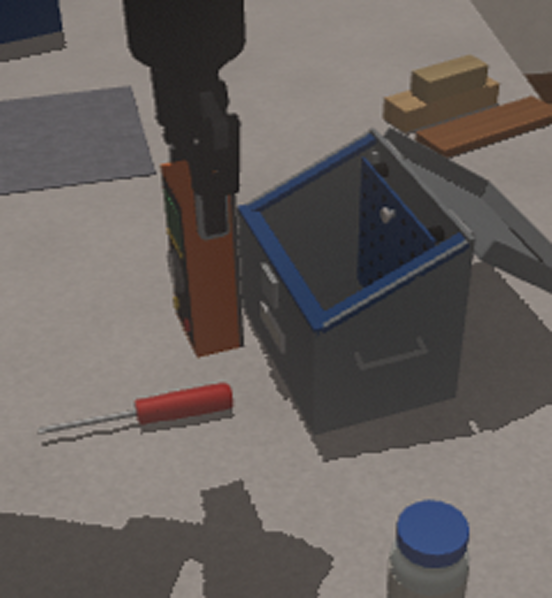

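View pics/t5.png

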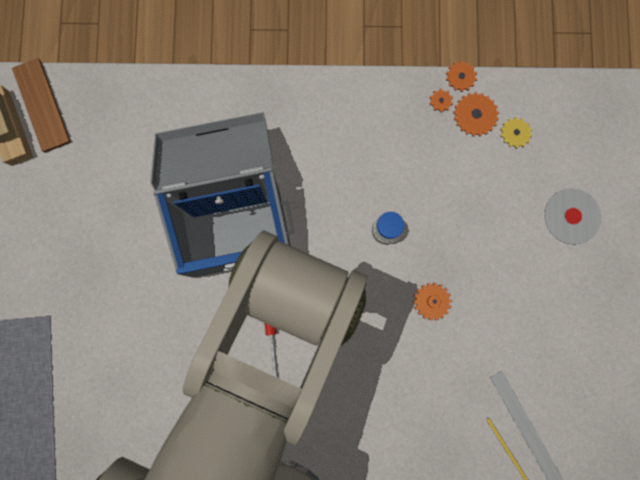

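```bash
cat >> h.py <<'E'
def yawof(q):
    M=R.from_quat([q[1],q[2],q[3],q[0]]).as_matrix(); return np.arctan2(-M[0,1],M[1,1]), M
def meterpts(s):
    y,_=yawof(s["ee_rot"]); c,sn=np.cos(y),np.sin(y); p=s["eef_pos"]; f=p[2]-113.3
    W=lambda a,b,z: np.array([p[0]+c*a-sn*b,p[1]+sn*a+c*b,f+z])
    return dict(nf=W(-19,-29,0),nb=W(19,-29,0),tnf=W(-19,-29,135),tnb=W(19,-29,135),ff=W(-19,29,0),tff=W(-19,29,135))
E
python3 - <<'E'
from h import *
S=capture("side");s=ctrl.sense();print(s["eef_pos"],yawof(s["ee_rot"])[0])
for k,v in meterpts(s).items(): print(k,v.round(1),proj(S,v).round(1), ((proj(S,v)-[270,90]+.5)*4-.5).round(0))
b=S["image"][90:240,260:400]
cv2.imwrite("pics/s6.png",cv2.resize(b,None,fx=4,fy=4,interpolation=cv2.INTER_CUBIC))
b=S["image"][90:240,270:310]
m=cv2.inRange(cv2.cvtColor(b,cv2.COLOR_BGR2HSV),(0,110,60),(15,255,255))
n,l,st,ce=cv2.connectedComponentsWithStats(m)
i=1+st[1:,4].argmax(); ys,xs=np.where(l==i)
for y in range(110,150): 
    r=xs[ys==y]
    if len(r) and y>128: print(y+90,r.min()+270,r.max()+270)
E
```

```text
[439.8839186  -63.44209942 271.80408949] 0.21417008360843112
nf [427.5 -95.8 158.5] [285.1 236.1] [ 62. 586.]
nb [464.6 -87.7 158.5] [305.7 231.2] [144. 566.]
tnf [427.5 -95.8 293.5] [278.8 169.5] [ 37. 320.]
tnb [464.6 -87.7 293.5] [302.1 164.9] [130. 301.]
ff [415.2 -39.1 158.5] [276.3 217.2] [ 27. 510.]
tff [415.2 -39.1 293.5] [269.3 152.1] [ -1. 250.]
219 284 302
220 284 303
221 284 303
222 284 303
223 284 303
224 284 303
225 284 303
226 284 303
227 285 303
228 285 303
229 285 303
230 285 303
231 284 303
232 285 299
233 285 295
234 286 291
235 286 286
```

View pics/s6.png

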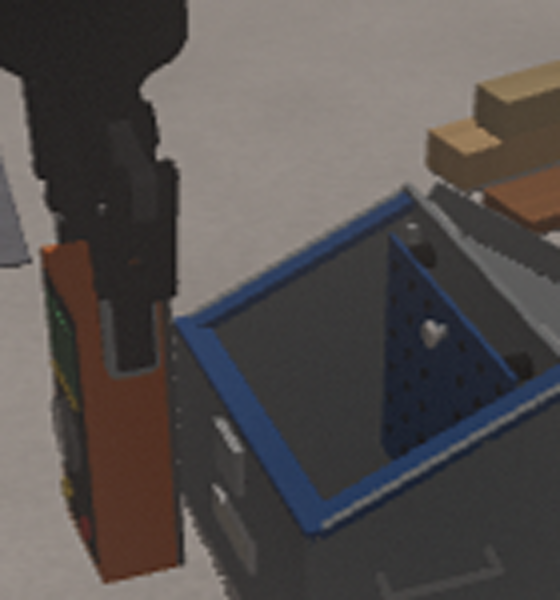

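Request:
{"method": "step_arm", "body": {"commands": [[[0.05, 0.4, 0.1], 0], [[0.2, 0.8, 0.1], 0], [[0.2, 0.8, 0.1], 0], [[0.15, 0.7, 0], 0], [[0.1, 0.4, 0], 0]]}}

```text
time_s: 5.1
eef_pos: [468.4, 60.5, 283.9]
ee_rot: [0.703, -0.075, 0.703, 0.075]
force: [-0.3, 0.2, -2.7]
grip_width: 0.665
```

Request:
{"method": "step_arm", "body": {"commands": [[[0.4, 0.1, 0], 0], [[0.7, 0.15, 0], 0], [[0.8, 0.17, 0], 0], [[0.5, 0.1, 0], 0], [[0.2, 0.05, 0], 0]]}}

```text
time_s: 5.6
eef_pos: [573.4, 81.7, 282.9]
ee_rot: [0.702, -0.074, 0.704, 0.075]
force: [-0.6, -0.3, -2.6]
grip_width: 0.666
```

Run:
```python
from h import *
S=capture("side");s=ctrl.sense();print(s["eef_pos"],yawof(s["ee_rot"]),s["force"])
for k,v in meterpts(s).items(): print(k,v.round(1),proj(S,v).round(1), ((proj(S,v)-[280,60]+.5)*4-.5).round(0))
b=S["image"][60:210,280:420]
cv2.imwrite("pics/s7.png",cv2.resize(b,None,fx=4,fy=4,interpolation=cv2.INTER_CUBIC))
```

```text
[573.50856039  81.79909547 282.98330925] (np.float64(0.21114345050988495), array([[-1.63790031e-03, -2.09578073e-01,  9.77790544e-01],
       [ 1.00084383e-04,  9.77791817e-01,  2.09578513e-01],
       [-9.99998654e-01,  4.41130275e-04, -1.58055003e-03]])) [ 1.52342003  0.55498392 -3.92990791]
nf [561.   49.5 169.7] [346.2 179.3] [266. 479.]
nb [598.2  57.4 169.7] [363.6 175.6] [336. 464.]
tnf [561.   49.5 304.7] [347.5 115.9] [271. 225.]
tnb [598.2  57.4 304.7] [366.8 112.5] [349. 212.]
ff [548.9 106.2 169.7] [335.9 165.2] [225. 422.]
tff [548.9 106.2 304.7] [336.  103.4] [226. 175.]
```

View pics/s7.png

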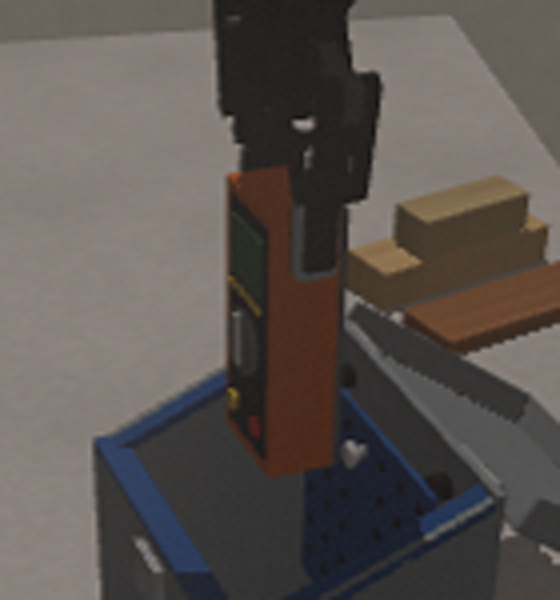

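Run:
```python
from h import *
import pickle; T0,S0=pickle.load(open("c0.pkl","rb"))
for b in [(367.2,173.3),(366.7,174.0),(366.9,173.7)]:
    p,e=tri(T0,(218.7,200.8),S0,b); print(p,e,p@[.9774,.2114,0],p@[-.2114,.9774,0])
T=capture("top"); b=T["image"][90:300,130:340]
cv2.imwrite("pics/t7.png",cv2.resize(b,None,fx=2.8,fy=2.8,interpolation=cv2.INTER_CUBIC))
```

```text
[614.84284192  97.19391683 148.91139038] 0.1634991016300595 621.4941877134644 -34.98044247786142
[614.58308325  97.62483812 147.06174862] 1.113991324592967 621.3313963507726 -34.50434701865155
[614.67858736  97.44069216 147.85912617] 0.5958291384177424 621.3858136090885 -34.70452085232644
```

View pics/t7.png

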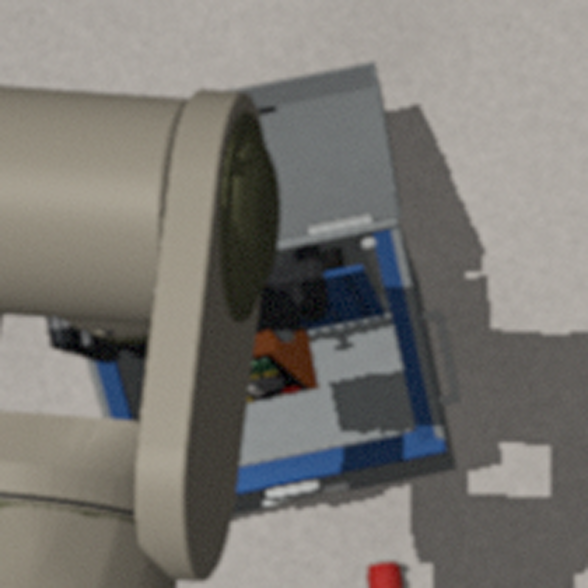

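Run:
```python
from h import *
T=capture("top");s=ctrl.sense()
mp=meterpts(s)
for k in("nf","nb","tnf"): print(k,proj(T,mp[k]).round(2))
b=T["image"][195:240,205:265]
for k in("nf","nb"): print(((proj(T,mp[k])-[205,195]+.5)*10-.5).round(0))
cv2.imwrite("pics/t8.png",cv2.resize(b,None,fx=10,fy=10,interpolation=cv2.INTER_CUBIC))
```

```text
nf [242.54 229.41]
nb [238.55 208.58]
tnf [228.85 215.71]
[380. 349.]
[340. 140.]
```

View pics/t8.png

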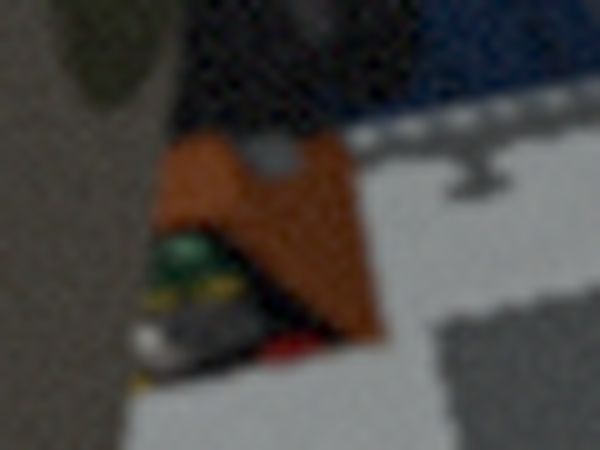

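Run:
```python
from h import *
import pickle; T0,S0=pickle.load(open("c0.pkl","rb"))
p,e=tri(T0,(218.2,201.7),S0,(366.7,174.0)); ex=np.array([.9774,.2114,0]);ey=np.array([-.2114,.9774,0]);print(p,e,p@ex,p@ey)
s=ctrl.sense()["eef_pos"];print(s,s@ex,s@ey)
```

```text
[613.93435009  98.55280666 146.37461719] 0.6208671546110706 620.8934971022935 -33.46020838210071
[571.93314529  81.68026991 283.72451449] 576.2746652652689 -41.072371107928134
```

Request:
{"method": "step_arm", "body": {"commands": [[[0.17, 0.13, -0.1], 0], [[0.17, 0.13, -0.3], 0], [[0, 0, -0.5], 0], [[0, 0, -0.5], 0], [[0, 0, -0.5], 0]]}}

```text
time_s: 6.25
eef_pos: [585.7, 92.8, 206.6]
ee_rot: [0.703, -0.075, 0.703, 0.075]
force: [0.9, -0.4, -3.7]
grip_width: 0.672
```

Request:
{"method": "step_arm", "body": {"commands": [[[0, 0, -0.5], 0], [[0, 0, -0.27], 0], [[0, 0, 0], 0], [[0, 0, 0], 0]]}}

```text
time_s: 6.65
eef_pos: [586.2, 92.5, 178.1]
ee_rot: [0.703, -0.075, 0.703, 0.075]
force: [-0.5, 0.7, -2.9]
grip_width: 0.671
```

```bash
cat >> h.py <<'E'
ex=np.array([.9774,.2114,0]);ey=np.array([-.2114,.9774,0])
def st():
    s=ctrl.sense();p=s["eef_pos"];f=s["force"]
    print("t",round(s["time_s"],2),"ex %.2f ey %.2f z %.2f"%(p@ex,p@ey,p[2]),"yaw %.4f"%yawof(s["ee_rot"])[0],"F ex %.2f ey %.2f z %.2f"%(f@ex,f@ey,f[2]),"tq",s["wrist_torque"].round(2))
E
python3 - <<'E'
from h import *
st()
S=capture("side");st()
b=S["image"][100:250,280:420]
cv2.imwrite("pics/s9.png",cv2.resize(b,None,fx=4,fy=4,interpolation=cv2.INTER_CUBIC))
E
```

```text
t 6.65 ex 592.56 ey -33.49 z 178.07 yaw 0.2117 F ex -0.37 ey 0.78 z -2.86 tq [-0.04 -0.04 -0.03]
t 6.7 ex 592.69 ey -33.58 z 178.48 yaw 0.2117 F ex -0.96 ey -0.05 z -3.57 tq [ 0.03 -0.01 -0.  ]
```

View pics/s9.png

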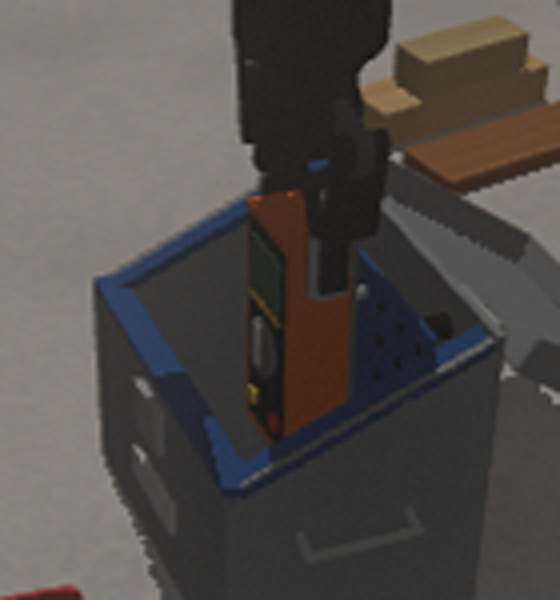

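The meter is inside the cabinet, clear of the rim, with the stud head just visible at crop (362,291) behind its back edge. I'll correct the height and approach slowly.

Request:
{"method": "step_arm", "body": {"commands": [[[0.0025, -0.0125, -0.08], 0], [[0.049, 0.0106, 0], 0], [[0.049, 0.0106, 0], 0], [[0.049, 0.0106, 0], 0], [[0, 0, 0], 0]]}}

```text
time_s: 7.2
eef_pos: [592.2, 93.2, 174.4]
ee_rot: [0.703, -0.075, 0.703, 0.075]
force: [-0.3, 0.6, -2.9]
grip_width: 0.668
```

```bash
python3 -c "
from h import *
st()"
```

```text
t 7.2 ex 598.53 ey -34.07 z 174.35 yaw 0.2116 F ex -0.15 ey 0.60 z -2.94 tq [-0.    0.01  0.04]
```

Now smaller steps of 1 mm per row.

Request:
{"method": "step_arm", "body": {"commands": [[[0.0244, 0.0053, 0], 0], [[0.0244, 0.0053, 0], 0], [[0.0244, 0.0053, 0], 0], [[0, 0, 0], 0]]}}

```text
time_s: 7.6
eef_pos: [595.0, 93.8, 174.3]
ee_rot: [0.703, -0.075, 0.703, 0.075]
force: [0.4, -0.1, -3.6]
grip_width: 0.667
```

```bash
python3 -c "
from h import *
st()"
```

```text
t 7.6 ex 601.34 ey -34.05 z 174.30 yaw 0.2117 F ex 0.36 ey -0.23 z -3.61 tq [-0.03  0.   -0.04]
```

Request:
{"method": "step_arm", "body": {"commands": [[[0.0244, 0.0053, 0], 0], [[0.0244, 0.0053, 0], 0], [[0, 0, 0], 0]]}}

```text
time_s: 7.9
eef_pos: [596.9, 94.2, 174.3]
ee_rot: [0.703, -0.075, 0.703, 0.075]
force: [-0.6, -0.7, -3.4]
grip_width: 0.671
```

```bash
python3 -c "
from h import *
st()"
```

```text
t 7.9 ex 603.34 ey -34.08 z 174.30 yaw 0.2116 F ex -0.70 ey -0.61 z -3.35 tq [ 0.01 -0.04  0.  ]
```

Request:
{"method": "step_arm", "body": {"commands": [[[0.0244, 0.0053, 0], 0], [[0.0244, 0.0053, 0], 0], [[0, 0, 0], 0]]}}

```text
time_s: 8.2
eef_pos: [598.9, 94.7, 174.3]
ee_rot: [0.703, -0.075, 0.703, 0.075]
force: [-0.1, -0.2, -4.1]
grip_width: 0.671
```

```bash
python3 -c "
from h import *
st()"
```

```text
t 8.2 ex 605.34 ey -34.07 z 174.28 yaw 0.2116 F ex -0.19 ey -0.19 z -4.14 tq [-0.02  0.01 -0.01]
```

Request:
{"method": "step_arm", "body": {"commands": [[[0.0244, 0.0053, 0], 0], [[0.0244, 0.0053, 0], 0], [[0, 0, 0], 0]]}}

```text
time_s: 8.5
eef_pos: [600.8, 95.1, 174.3]
ee_rot: [0.703, -0.075, 0.703, 0.075]
force: [-0.0, 0.1, -3.2]
grip_width: 0.668
```

```bash
python3 -c "
from h import *
st()"
```

```text
t 8.5 ex 607.33 ey -34.07 z 174.28 yaw 0.2115 F ex 0.01 ey 0.10 z -3.24 tq [ 0.03 -0.02 -0.01]
```

Request:
{"method": "step_arm", "body": {"commands": [[[0.0244, 0.0053, 0], 0], [[0.0244, 0.0053, 0], 0], [[0, 0, 0], 0]]}}

```text
time_s: 8.8
eef_pos: [602.8, 95.5, 174.3]
ee_rot: [0.703, -0.075, 0.703, 0.075]
force: [0.9, 0.1, -3.7]
grip_width: 0.672
```

```bash
python3 -c "
from h import *
st()"
```

```text
t 8.8 ex 609.34 ey -34.06 z 174.29 yaw 0.2116 F ex 0.85 ey -0.13 z -3.65 tq [ 0.03  0.02 -0.03]
```

Request:
{"method": "step_arm", "body": {"commands": [[[0.0244, 0.0053, 0], 0], [[0, 0, 0], 0]]}}

```text
time_s: 9.0
eef_pos: [603.7, 95.7, 174.3]
ee_rot: [0.703, -0.075, 0.703, 0.075]
force: [0.6, 0.8, -4.2]
grip_width: 0.671
```

Request:
{"method": "step_arm", "body": {"commands": [[[0.0244, 0.0053, 0], 0], [[0, 0, 0], 0]]}}

```text
time_s: 9.2
eef_pos: [604.4, 95.9, 174.3]
ee_rot: [0.703, -0.075, 0.703, 0.075]
force: [-1.6, -0.4, -2.6]
grip_width: 0.668
```

```bash
python3 -c "
from h import *
st()
S=capture('side')
b=S['image'][120:220,310:420]
cv2.imwrite('pics/s10.png',cv2.resize(b,None,fx=6,fy=6,interpolation=cv2.INTER_CUBIC))"
```

```text
t 9.2 ex 611.06 ey -34.04 z 174.26 yaw 0.2117 F ex -1.64 ey -0.03 z -2.60 tq [-0.03  0.29  0.01]
```

View pics/s10.png

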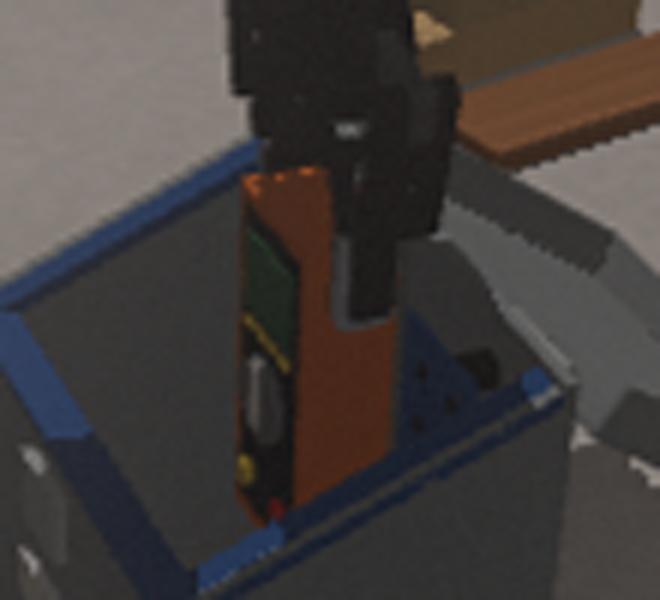

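The contact came at the panel's depth (ex 611, predicted 611.7), well past the 600 where the stud head would have stopped the back. So the head is in the entry. I'll press slightly more, then lower.

Request:
{"method": "step_arm", "body": {"commands": [[[0.02, 0.0043, 0], 0], [[0, 0, 0], 0]]}}

```text
time_s: 9.45
eef_pos: [605.2, 96.1, 174.3]
ee_rot: [0.703, -0.075, 0.703, 0.075]
force: [-4.2, -1.8, -1.1]
grip_width: 0.668
```

```bash
python3 -c "
from h import *
st()"
```

```text
t 9.45 ex 611.84 ey -34.03 z 174.28 yaw 0.2117 F ex -4.50 ey -0.86 z -1.15 tq [-0.14  0.64  0.07]
```

Request:
{"method": "step_arm", "body": {"commands": [[[-0.01, -0.002, -0.05], 0], [[0, 0, -0.05], 0], [[0, 0, 0], 0]]}}

```text
time_s: 9.75
eef_pos: [604.8, 96.0, 169.8]
ee_rot: [0.703, -0.075, 0.703, 0.075]
force: [-3.2, -0.3, -4.3]
grip_width: 0.667
```

```bash
python3 -c "
from h import *
st()"
```

```text
t 9.75 ex 611.44 ey -33.98 z 169.78 yaw 0.2116 F ex -3.22 ey 0.35 z -4.33 tq [-0.09  0.46  0.06]
```

Request:
{"method": "step_arm", "body": {"commands": [[[0, 0, -0.04], 0], [[0, 0, -0.04], 0], [[0, 0, 0], 0]]}}

```text
time_s: 10.05
eef_pos: [604.9, 96.0, 166.8]
ee_rot: [0.703, -0.075, 0.703, 0.075]
force: [-2.6, -1.0, -4.0]
grip_width: 0.669
```

```bash
python3 -c "
from h import *
st()"
```

```text
t 10.05 ex 611.52 ey -34.03 z 166.78 yaw 0.2116 F ex -2.75 ey -0.41 z -3.99 tq [-0.15  0.45  0.08]
```

Request:
{"method": "step_arm", "body": {"commands": [[[0, 0, -0.04], 0], [[0, 0, -0.04], 0], [[0, 0, -0.04], 0], [[0, 0, 0], 0]]}}

```text
time_s: 10.45
eef_pos: [604.9, 96.0, 161.9]
ee_rot: [0.703, -0.075, 0.703, 0.075]
force: [-3.4, -1.0, -4.3]
grip_width: 0.67
```

```bash
python3 -c "
from h import *
st()"
```

```text
t 10.45 ex 611.50 ey -34.03 z 161.94 yaw 0.2116 F ex -3.51 ey -0.26 z -4.27 tq [-0.13  0.53  0.04]
```

Request:
{"method": "step_arm", "body": {"commands": [[[0, 0, -0.035], 0], [[0, 0, -0.035], 0], [[0, 0, 0], 0]]}}

```text
time_s: 10.75
eef_pos: [604.9, 96.0, 159.3]
ee_rot: [0.703, -0.075, 0.703, 0.075]
force: [-3.2, -0.5, -3.6]
grip_width: 0.67
```

```bash
python3 -c "
from h import *
st()"
```

```text
t 10.75 ex 611.56 ey -34.01 z 159.26 yaw 0.2116 F ex -3.20 ey 0.15 z -3.60 tq [-0.12  0.55  0.03]
```

Lowering is now close to the seat, so I'll use 1 mm rows.

Request:
{"method": "step_arm", "body": {"commands": [[[0, 0, -0.025], 0], [[0, 0, -0.025], 0], [[0, 0, 0], 0]]}}

```text
time_s: 11.05
eef_pos: [605.0, 96.0, 157.4]
ee_rot: [0.703, -0.075, 0.703, 0.075]
force: [-3.3, -0.3, -1.7]
grip_width: 0.669
```

```bash
python3 -c "
from h import *
st()"
```

```text
t 11.05 ex 611.60 ey -34.03 z 157.36 yaw 0.2116 F ex -3.28 ey 0.42 z -1.74 tq [-0.1   0.52  0.03]
```

Request:
{"method": "step_arm", "body": {"commands": [[[0, 0, -0.0125], 0], [[0, 0, 0], 0]]}}

```text
time_s: 11.25
eef_pos: [605.1, 96.1, 157.2]
ee_rot: [0.703, -0.075, 0.703, 0.075]
force: [-4.3, -0.4, -0.2]
grip_width: 0.668
```

```bash
python3 -c "
from h import *
st()"
```

```text
t 11.25 ex 611.74 ey -34.04 z 157.25 yaw 0.2116 F ex -4.33 ey 0.49 z -0.24 tq [-0.05  0.61  0.13]
```

Request:
{"method": "step_arm", "body": {"commands": [[[0, 0, -0.0125], 0], [[0, 0, 0], 0]]}}

```text
time_s: 11.45
eef_pos: [605.2, 96.1, 157.1]
ee_rot: [0.704, -0.075, 0.703, 0.075]
force: [-4.0, 0.1, 4.6]
grip_width: 0.668
```

```bash
python3 -c "
from h import *
st()
S=capture('side')
b=S['image'][120:220,310:420]
cv2.imwrite('pics/s11.png',cv2.resize(b,None,fx=6,fy=6,interpolation=cv2.INTER_CUBIC))"
```

```text
t 11.45 ex 611.87 ey -34.06 z 157.07 yaw 0.2117 F ex -3.92 ey 0.94 z 4.55 tq [-0.02  0.65  0.09]
```

View pics/s11.png

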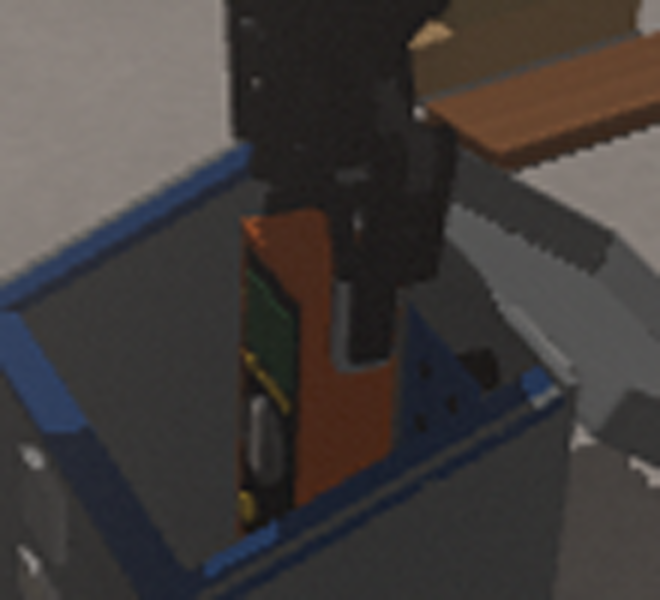

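The stud carries the meter. The wrist z force went from -3.6 to +4.6 N after a 17.2 mm lowering, against 18 mm expected. I'll drop the grip force, then open.

Request:
{"method": "step_arm", "body": {"commands": [[[0, 0, 0], 0], [[0, 0, 0], 0]], "gripper": 1, "force": 20}}

```text
time_s: 11.7
eef_pos: [605.3, 96.0, 157.0]
ee_rot: [0.704, -0.075, 0.703, 0.075]
force: [-4.8, -0.1, 5.6]
grip_width: 0.671
```

Request:
{"method": "step_arm", "body": {"commands": [[[0, 0, 0], 0], [[0, 0, 0], 0], [[0, 0, 0], 0], [[0, 0, 0], 0]], "gripper": -0.6}}

```text
time_s: 12.1
eef_pos: [605.1, 96.0, 156.4]
ee_rot: [0.703, -0.075, 0.703, 0.075]
force: [0.8, 0.7, -0.1]
grip_width: 0.801
```

```bash
python3 -c "
from h import *
st();print(ctrl.sense()['grip_width'])
S=capture('side')
b=S['image'][120:220,310:420]
cv2.imwrite('pics/s12.png',cv2.resize(b,None,fx=6,fy=6,interpolation=cv2.INTER_CUBIC))"
```

```text
t 12.1 ex 611.76 ey -34.10 z 156.37 yaw 0.2115 F ex 0.95 ey 0.50 z -0.07 tq [-0.03  0.01 -0.02]
0.8013020544525997
```

View pics/s12.png

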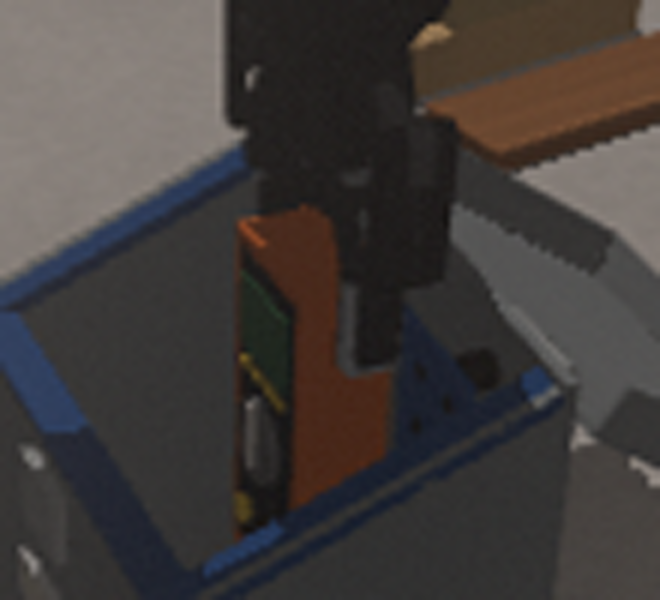

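The meter stays at its height and the wrist forces are about zero. I'll open a little more and withdraw straight up.

Request:
{"method": "step_arm", "body": {"commands": [[[0, 0, 0], 0], [[0, 0, 0], 0], [[0, 0, 0.1], 0], [[0, 0, 0.2], 0], [[0, 0, 0.3], 0]], "gripper": -0.8}}

```text
time_s: 12.65
eef_pos: [604.9, 96.0, 181.1]
ee_rot: [0.703, -0.075, 0.703, 0.075]
force: [-0.1, -0.3, 0.2]
grip_width: 0.901
```

Request:
{"method": "step_arm", "body": {"commands": [[[0, 0, 0.5], 0], [[0, 0, 0.8], 0], [[0, 0, 0.8], 0], [[0, 0, 0.6], 0], [[-0.5, 0, 0], 0]]}}

```text
time_s: 13.15
eef_pos: [586.6, 95.8, 292.8]
ee_rot: [0.706, -0.075, 0.7, 0.074]
force: [0.2, 0.7, 0.3]
grip_width: 0.899
```

Request:
{"method": "step_arm", "body": {"commands": [[[-0.9, -0.4, 0], 0], [[-0.9, -0.4, 0], 0], [[-0.9, -0.4, 0], 0], [[-0.9, -0.4, 0], 0], [[-0.9, -0.4, 0], 0]]}}

```text
time_s: 13.65
eef_pos: [403.5, 15.7, 289.4]
ee_rot: [0.704, -0.075, 0.703, 0.075]
force: [0.7, -0.7, 1.2]
grip_width: 0.901
```

```bash
python3 -c "
from h import *
st()
S=capture('side');T=capture('top')
b=S['image'][120:220,310:420]
cv2.imwrite('pics/s13.png',cv2.resize(b,None,fx=6,fy=6,interpolation=cv2.INTER_CUBIC))
cv2.imwrite('pics/t13.png',T['image']);cv2.imwrite('pics/sf13.png',S['image'])
b=T['image'][160:290,140:310]
cv2.imwrite('pics/tz13.png',cv2.resize(b,None,fx=4,fy=4,interpolation=cv2.INTER_CUBIC))"
```

```text
t 13.65 ex 397.71 ey -70.00 z 289.45 yaw 0.2120 F ex 0.49 ey -0.85 z 1.22 tq [-0.01 -0.01  0.01]
```

View pics/s13.png

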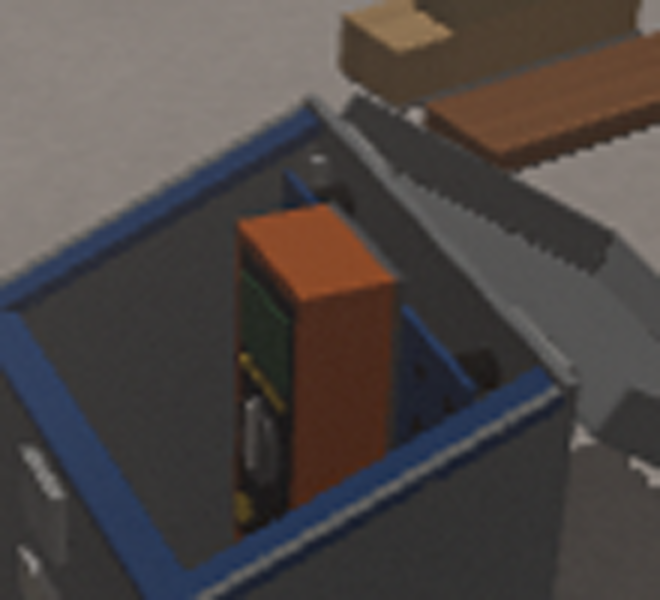

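View pics/t13.png

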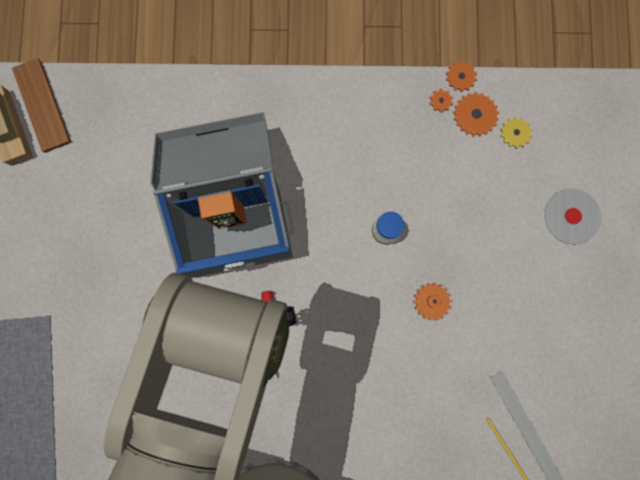

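View pics/tz13.png

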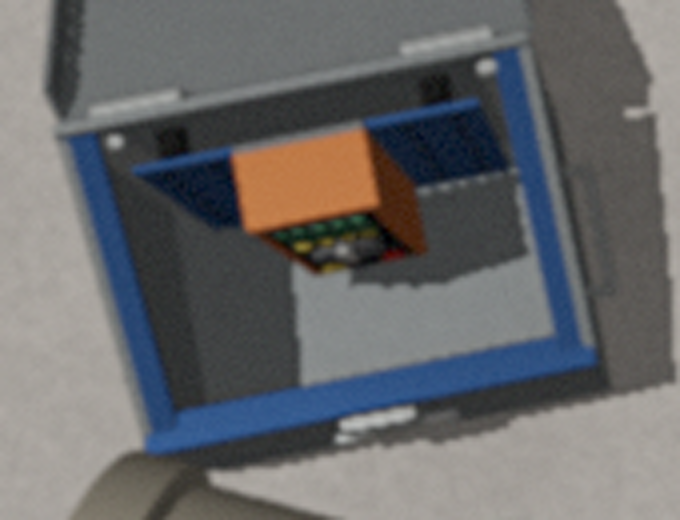

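Run:
```python
from h import *
S=capture('side');T=capture('top')
t=lambda p:(np.array(p)+.5)/4-.5+[140,160]; s=lambda p:(np.array(p)+.5)/6-.5+[310,120]
A=[(246,233),(380,207),(362,127),(232,152)]
B=[(240,222),(302,300),(396,278),(322,207)]
o=[] 
for a,b,n in [(A[0],B[0],'FL'),(A[1],B[1],'FR'),(A[2],B[2],'BR'),(A[3],None,'BL')]:
    p=onz(T,*t(a),178.8); print(n,p.round(1),'c:',(p@ex).round(1),(p@ey).round(1), None if b is None else (tri(T,t(a),S,s(b))[0].round(1)))
p,e=tri(T,t((425,252)),S,s((300,500)));print(p,e)
# expected corners if upright
c=611.8*ex-34.05*ey
for a,b in [(-19,29),(-19,-29),(19,-29),(19,29)]:
    q=c+a*ex+b*ey
    for z in(178.8,43.8): 
        v=q+[0,0,z]; print(a,b,z,'top crop',((proj(T,v)-[140,160]+.5)*4).round(0),'side crop',((proj(S,v)-[310,120]+.5)*6).round(0))
```

```text
FL [577.9 120.8 178.8] c: 590.4 -4.1 [579.2 120.7 178.9]
FR [589.9  62.7 178.8] c: 589.9 -63.5 [590.2  62.1 181.6]
BR [625.5  71.5 178.8] c: 626.5 -62.3 [625.   71.  181.6]
BL [613.8 128.2 178.8] c: 627.0 -4.5 None
[586.84512794  53.02707704 105.36363434] 8.930238481553964
-19 29 178.8 top crop [248. 228.] side crop [241. 223.]
-19 29 43.8 top crop [310. 275.] side crop [233. 532.]
-19 -29 178.8 top crop [378. 201.] side crop [306. 305.]
-19 -29 43.8 top crop [423. 252.] side crop [292. 620.]
19 -29 178.8 top crop [362. 118.] side crop [409. 284.]
19 -29 43.8 top crop [409. 180.] side crop [386. 597.]
19 29 178.8 top crop [232. 144.] side crop [340. 204.]
19 29 43.8 top crop [296. 202.] side crop [323. 511.]
```

Request:
{"method": "step_arm", "body": {"commands": [[[0, 0, 0], 0], [[0, 0, 0], 0], [[0, 0, 0], 0], [[0, 0, 0], 0], [[0, 0, 0], 0]]}}

```text
time_s: 14.35
eef_pos: [405.2, 16.1, 288.4]
ee_rot: [0.703, -0.075, 0.703, 0.075]
force: [-0.1, -0.6, -0.3]
grip_width: 0.9
```

Run:
```python
from h import *
old=cv2.imread('pics/sf13.png');S=capture('side')
print(cv2.absdiff(old,S['image'])[120:220,310:420].max())
T=capture('top');o=cv2.imread('pics/t13.png');print(cv2.absdiff(o,T['image'])[160:290,140:310].mean(),cv2.absdiff(cv2.imread('pics/top0.png'),T['image'])[190:330,360:460].mean())
o=cv2.imread('pics/side0.png'); print([cv2.absdiff(o,S['image'])[a:b,c:d].mean().round(1) for a,b,c,d in [(245,275,215,300),(295,360,365,410),(370,425,280,340)]])
cv2.imwrite('pics/sf14.png',S['image'])
```

```text
6
3.382081447963801 11.036880952380953
[np.float64(11.5), np.float64(5.8), np.float64(6.1)]
```

View pics/sf14.png

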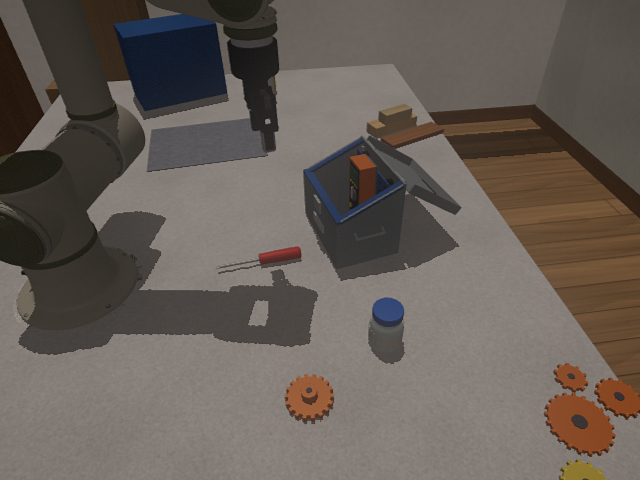

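```bash
python3 -c "
from rig import ticket
print(ticket.finish_job())"
```

```text
the job is handed in; nothing more can be done
None
```

The meter hangs by its keyhole on the panel's stud, released and untouched. I handed the job in at about 14.5 s of the 72 s allowed; no verdict is reported.

**What I did**
- I found the stud by casting rays from both cameras, at about 148 mm up. I corrected that against where the gripped meter appeared in the same views.
- I brought the meter in over the front edge, lowered it inside, and moved it onto the stud in 1–2 mm steps. The stud's head went into the entry on the first try. The back met the panel at the expected depth with about 4.5 N.
- I lowered the meter 17 mm, against the 18 mm expected. The wrist force then showed that the stud was carrying it.
- I let go and withdrew straight up.

**Last checks**
- **Stillness:** two side views 0.7 s apart differ only by image noise, so the meter is not moving.
- **Position:** from the top view, its top centre is within 0.3 mm sideways of where I let it go. Its back is square to the panel by eye.
- **Lean:** the top leans about 2 mm, or roughly 0.015 rad, toward the robot, against the 0.08 rad allowed. My cross-check of a lower corner from both views disagreed by 9 mm, because the cabinet wall hides that corner in the side view. I took the lean from the top view alone.
- **Other objects:** the jar, gear and screwdriver look to be where they started. The image difference was higher around the screwdriver, but in the first picture the meter hid part of it. I judged this by eye and did not measure their positions.
- **Cabinet:** the wrist force showed no sign of touching the cabinet. Contact with the cabinet cannot be read directly.

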